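Unlatch the guard of the dowel borer, load the short dowel and close the guard

ROBOT

A 6-joint arm with a two-finger parallel gripper is mounted at the origin on a cart in front of the work surface, level with it; the furniture and walls round the work are solid. World frame = base frame: x ahead of the robot, y to its left, z up, the work surface at z = 0. Lengths are in m, angles in rad, forces in N, time in s.
With the tool pointing down it reaches from about 0.3 to 0.775 m from the base axis. Payload 14.6 kg.
Tool frame: the origin (TCP) lies at the very end of the fingers, on their centre line; the grasp point (between the pads) lies 19 mm behind it; z points along the fingers, y is the line along which they close (so a half turn about z gives the same grasp; the last joint's range is limited). The gripper opens to 94 mm and grips with 3 to 60 N. Pads are 16 mm wide; open, the fingers measure 119 mm over their backs; the gripper's body (75 mm by 177 mm) begins 78 mm behind the grasp point.
Start: joints at [-0.067, 0.3, 1.521, -0, 1.321, -0.067], TCP at [0.55, -0, 0.205] pointing down, gripper open.
Joint ranges: [-3.03, 3.03], [-0.79, 2.21], [0.23, 2.52], [-1.04, 4.18], [0, 3.07], [-2.55, 2.55]. Speed limits (rad/s): [2.22, 2.22, 2.57, 3.14, 3.14, 3.14].

INTERFACE

Orientations are given as [roll, pitch, yaw] about the fixed x, y, z axes, in that order (R = Rz(yaw) Ry(pitch) Rx(roll)).
In Python, from station import ctrl gives the robot as it stands.
- The arm moves only by the tool carry_out, never from a script. Its argument "motion" is text: rows parted by semicolons, each of 7 numbers parted by spaces: the shift along the world's x, y, z in m, then the turn, a rotation vector about the world's x, y, z in degrees, then the closure in counts, from 0 (fully open) to 255 (shut). In form: dx dy dz wx wy wz hand; .... A call has 1 to 20 rows; each row shifts and turns the commanded pose from where the row before left it; what a row does not reach is not made up. A row lasts 1/12 s, in which the tool goes at most 41.7 mm and 7.16 degrees, less where a joint would pass 70% of its speed; a pose out of reach is approached as far as the arm can. A call is refused whole if a number of a shift passes 0.0417 or a number of a turn 7.16, either way. A call with a gripper value outside its range is refused whole. The fingers move at their own pace and stop on an object; "grip_force" is the grip in N (left out, the last holds). Time passes only in rows, so rows that do not move let the fingers close. It gives the time, the measured TCP pose, the force, the opening and the grip force at its end, in the units of the state.
- ctrl.get_obs(): the state, without advancing time (a new reading comes with each control period).
- ctrl.camera(name): name is "scene" or "side" or "wrist"; returns a dict with "pixels" (384x512x3 uint8, red, green, blue), "range_z" (384x512 float32, m along the optical axis (not along the pixel's ray), 0 where there is no reading), "K" (3x3 intrinsics, pixels), "position" and "attitude" of the camera in the world. Camera axes: x right, y up, looking along -z (the intrinsics and any distortion apply to the point x, -y, -z); pixel columns grow to the right and rows downward; lengths in m; the calibration is good to about 2 mm. A picture is of the moment at which its call begins.
- ctrl.hand_in(): hands the job in; it is judged then, once.
The state is a dict: "time_s": time; "qpos": joint angles; "joint_vel": joint speeds; "tau": joint torques, N m; "ee_pos": TCP position; "eef_rot": TCP orientation; "force": force on the tool from outside, world axes, zero at the start; "moment": the same for the moment, N m; "grip_width": finger opening in m; "grip_force": force on a finger pad.
Only numpy, scipy, OpenCV 4.12 (cv2) and the standard library are available. Lean on these libraries where they do the work, as an engineer would, in place of code of your own. Each camera call takes 0.05 s, during which the arm holds its last target. There are 200 camera calls.

TASK

Load the dowel boring machine: swing the keeper clear of the bolt, draw the bolt toward you and raise the clear guard until it stands upright. Lay the short, thick dowel in the two V rests, in line with the drill and lying in both of them, then let go of it and lower the guard fully closed without slamming it; the bolt and the keeper may stay undone. Leave the longer, thinner dowel and the sanding block where they are.

Things in the scene. Friction and masses are not known exactly. Their poses are not given: they have to be found in the camera images.
- borer: dowel boring machine: grey metal tub on a plinth, 200 mm (x) by 252 mm (y), fixed. Origin on the bench under it. Its x points away from the robot along the bore, y left, z up; all offsets here are in this frame. The tub's opening spans x -0.095..0.095, y -0.059..0.099, wall tops at z 0.096. A shelf (top z 0.072) along its right side carries bolt and keeper.
- keeper_post (a point): middle of the keeper's upright round black finger post, 12 mm diameter, 28 mm tall (14 mm below to 14 mm above this point). It stands on the keeper, a flat steel strut 66 mm long, 13 mm wide, 37 mm from the strut's pivot, and turns with it.
- keeper_pivot (a point): the keeper's vertical pivot axis at the strut's mid height (strut 8 mm thick), in line with the bolt, 77 mm nearer the robot (-x) than the bolt's knob when shut. Fixed to the machine, axes as the machine's.
- keeper (a joint): angle of the keeper (rad). 0: the strut points to +x from its pivot and its end stands right in front of the bolt's knob, so the bolt cannot be drawn. Grows to 1.70 as it swings to the right (-y; clockwise from above); from 0.6 it is clear of the bolt. Stiff, stays where left (about 3 N at the post).
- bolt_knob (a point): middle of the bolt's upright round black knob, 18 mm diameter, 32 mm tall (16 mm below to 16 mm above this point); moves with the bolt. Shut, it is 40 mm farther along +x than the keeper's post. All else within 25 mm of it, save the keeper, ends below the knob's foot.
- bolt (a joint): travel of the sliding bolt (m). 0: shut, its rod passes through the steel eye on the guard's right edge and holds the guard down. Grows to 0.045 as the knob is drawn toward -x of the machine; from 0.025 the guard is free. About 3 N, stays where it is left.
- guard_handle (a point): middle of the round black bar of the bow handle on top of the guard: along the machine's x (at x -0.005), 12 mm diameter, 76 mm of straight bar, 49 mm above the guard's top face (43 mm clear under it), 25 mm from its right edge. Moves with the guard; shut, it is 145 mm to the right (-y) of the hinge axis and 54 mm above it.
- guard_hinge (a point): middle of the guard's hinge axis, along the machine's x on the tub's left (+y) edge, fixed to the machine, axes as the machine's.
- guard (a joint): angle of the guard (rad), a clear plate 204 x 170 x 8 mm in a steel frame. 0: shut. Grows as its right edge rises and swings over to the left: 1.57 upright, stop at 1.75. Stiff hinge, stays at any angle; about 5 N at the handle to lift, 1 to 4 N to lower. The bolt's steel eye (26 mm wide) sticks out 61 mm beyond its right edge at machine x 0.088: the highest part when upright.
- rests (a point): where the dowel's centre belongs: on the bore axis, midway between two steel V rests (each 22 mm long, centred 37 mm before and behind this point along x; 45 degree faces, 40 mm wide at the top). Axes as the machine's; the dowel lies along x. Between the rests 50 mm are free for fingers, to 19 mm below this point. The drill's tip is 64 mm behind (+x).
- dowel_center (a point): centre of the short thick dowel, brown wood, 20 mm diameter, 97 mm long, lying on the dark slab in front of the machine (slab top 10 mm below this point) at the start. Its y axis is the dowel's long axis.
- long_dowel_center (a point): centre of the longer thinner dowel, 17 mm diameter, 132 mm long, lying along its y axis; not to be used.
- sanding_block: cork sanding block, 58 x 105 x 34 mm (long side along its y), origin under its centre, lying on the slab beside the dowels; bystander.

How it is judged:
On the way, in this order (a step that is already met when the one before it is completed fails the run):
1. the keeper is swung clear of the bolt's knob (value of joint keeper above 0.5 rad), for 0.1 s.
2. the bolt is drawn out of the guard's eye (value of joint bolt above 0.024 m), for 0.1 s.
3. the guard is raised upright (beyond 75 degrees) (value of joint guard above 1.3 rad), for 0.2 s.
4. the short dowel lies in both V rests, let go, with the guard still up (x of dowel_center in the frame of rests between -0.014 and 0.014 m and y of dowel_center in the frame of rests between -0.004 and 0.004 m and z of dowel_center in the frame of rests between -0.004 and 0.004 m and angle between the y axis of dowel_center and the x axis of rests, either way round below 0.1 rad and contact force between the fingers and short_dowel below 0.1 N and value of joint guard above 1 rad), for 0.2 s.
At the end, for the whole second after the job is handed in: The guard is closed to within 0.05 rad and the short dowel lies at rest in both V rests: its centre within 14 mm along and 4 mm across and in height of the middle of the rests, its axis within 0.1 rad of the bore; everything released (x of dowel_center in the frame of rests between -0.014 and 0.014 m and y of dowel_center in the frame of rests between -0.004 and 0.004 m and z of dowel_center in the frame of rests between -0.004 and 0.004 m and angle between the y axis of dowel_center and the x axis of rests, either way round below 0.1 rad and value of joint guard below 0.05 rad and linear speed of short_dowel below 0.02 m/s); the robot touches nothing.
It fails at once if the longer dowel is moved more than 40 mm (distance of long_dowel_center from where it was at the start of the episode above 0.04 m).
It fails at once if the sanding block is moved more than 40 mm (distance of sanding_block from where it was at the start of the episode above 0.04 m).
It fails at once if the guard is slammed down (faster than 4 rad/s) (velocity of joint guard below -4 rad/s).
It also fails if it takes over 72 s, if anything falls off the work surface, if the arm or the gripper's body presses on something with over 40 N, if the wrist force passes 120 N, or if a joint passes its speed limit or range.

## Working session

There is one attempt and no reset: what is moved stays moved. The work goes in short steps, Python scripts to look and compute and a tool call to move; the robot and the scene stay as the last step left them, time stands still between calls to the robot, and variables do not carry over. Pictures are saved under pics/ and viewed, at most 13 in all, crops included, and the job is handed in when it is done.

Besides the shell and the picture viewer there is one more tool, called as name(argument=value, ...) on one line, values as JSON. carry_out: Moves the arm, as the interface text tells. Its arguments: {"type":"object","properties":{"motion":{"type":"string"},"grip_force":{"type":"number"}},"required":["motion"]}

```bash
mkdir -p pics; ls; cat > h.py <<'E'
import numpy as np, cv2
from station import ctrl
def shot(n,fn=None):
    c=ctrl.camera(n)
    if fn: cv2.imwrite('pics/'+fn,c['pixels'][:,:,::-1])
    np.savez('/tmp/%s.npz'%n,**{k:np.array(v) for k,v in c.items()})
    return c
def load(n): return dict(np.load('/tmp/%s.npz'%n,allow_pickle=True))
def rot(c):
    from scipy.spatial.transform import Rotation as R
    a=np.array(c['attitude'])
    return a if a.shape==(3,3) else (R.from_euler('xyz',a).as_matrix() if a.size==3 else R.from_quat(a).as_matrix())
def cloud(c):
    K=c['K'];h,w=c['range_z'].shape;u,v=np.meshgrid(np.arange(w),np.arange(h));d=c['range_z']
    p=np.stack([(u-K[0,2])/K[0,0]*d,-(v-K[1,2])/K[1,1]*d,-d],-1)
    return p@rot(c).T+np.array(c['position'])
E
python3 - <<'E'
from h import *
a=shot('scene','s0.png');b=shot('side','d0.png')
for c in(a,b):print(c['position'],c['attitude'],c['K'],{k for k in c}, (c['range_z']>0).mean())
o=ctrl.get_obs();print(o)
w=shot('wrist','w0.png')
E
```

```text
pics
[ 0.08849533 -0.6522734   0.59803024] [ 0.99567628  0.01005643 -0.68155751] [[375.74567735   0.         259.94282471]
 [  0.         375.74567735 195.98976547]
 [  0.           0.           1.        ]] {'range_z', 'position', 'K', 'pixels', 'attitude'} 0.99609375
[0.28141629 0.63105757 0.45900571] [ 1.18653191 -0.02493318 -2.77345108] [[429.87904829   0.         256.41225722]
 [  0.         429.87904829 194.57721304]
 [  0.           0.           1.        ]] {'range_z', 'position', 'K', 'pixels', 'attitude'} 0.9794514973958334
{'time_s': 0.1, 'qpos': array([-6.65658523e-02,  3.00409943e-01,  1.52154923e+00,  1.57954051e-06,
        1.32065782e+00, -6.66162308e-02]), 'joint_vel': array([-0.00028831, -0.00079975, -0.00071031, -0.00155803,  0.00055029,
       -0.00082576]), 'tau': array([ 1.84928511e-03, -5.32644153e+01, -3.53284299e+01,  7.10431044e-02,
        2.34944851e-02, -7.30603051e-05]), 'ee_pos': array([5.49762632e-01, 3.20868651e-05, 2.04933337e-01]), 'eef_rot': array([-3.14057069e+00, -6.97138884e-05,  1.57084628e+00]), 'force': array([-0.04453866, -0.69126217, -0.36067366]), 'moment': array([-0.04267948, -0.00168201, -0.01021647]), 'grip_force': 0.0, 'grip_width': 0.09394652820322984}
```

View pics/s0.png

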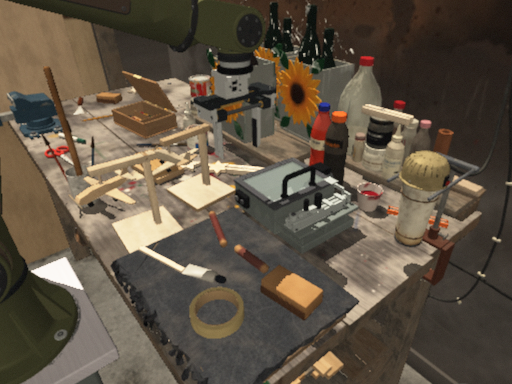

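View pics/d0.png

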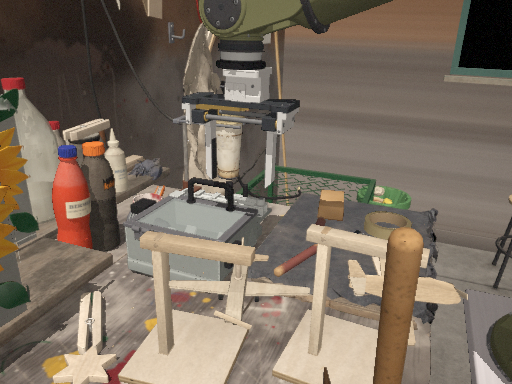

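View pics/w0.png

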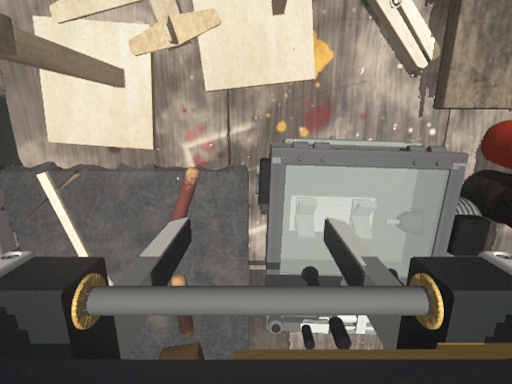

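The wrist view shows the guard with the rests (305–365, 215), the long dowel at (187,195), the short dowel at (182,305), and the keeper and bolt partly hidden near (310–340, 330). I'll make a top-down colour map from the range images.

```bash
cat >> h.py <<'E'
def ortho(names,fn,x0=.3,x1=.8,y0=-.4,y1=.1,s=1200,zmin=-.02,zmax=.19):
    H=int((x1-x0)*s);W=int((y1-y0)*s);im=np.zeros((H,W,3),np.uint8);zb=np.full((H,W),-9.)
    for n in names:
        c=load(n);P=cloud(c).reshape(-1,3);C=c['pixels'].reshape(-1,3)
        m=(c['range_z'].ravel()>0)&(P[:,2]<zmax)&(P[:,2]>zmin)&(P[:,0]>x0)&(P[:,0]<x1)&(P[:,1]>y0)&(P[:,1]<y1)
        P=P[m];C=C[m];o=np.argsort(P[:,2]);P=P[o];C=C[o]
        for p,k in zip(P,C):
            i=int((x1-p[0])*s);j=int((y1-p[1])*s)
            for di in(0,1):
                for dj in (0,1):
                    a,b=min(i+di,H-1),min(j+dj,W-1)
                    if p[2]>zb[a,b]-.001: zb[a,b]=p[2];im[a,b]=k[::-1]
    for k in range(int(x0*20)+1,int(x1*20)+1): cv2.putText(im,'x%.2f'%(k/20),(0,int((x1-k/20)*s)),0,.35,(0,255,255));cv2.line(im,(0,int((x1-k/20)*s)),(8,int((x1-k/20)*s)),(0,255,255))
    for k in range(int(np.ceil(y0*20)),int(y1*20)): cv2.putText(im,'%.2f'%(k/20),(int((y1-k/20)*s),10),0,.35,(0,255,0));cv2.line(im,(int((y1-k/20)*s),0),(int((y1-k/20)*s),8),(0,255,0))
    cv2.imwrite('pics/'+fn,im);return zb
E
python3 - <<'E'
from h import *
ortho(['scene','wrist'],'o0.png')
for n in('scene','wrist'):
    c=load(n);P=cloud(c);C=c['pixels'].astype(int);R,G,B=C[...,0],C[...,1],C[...,2]
    box=(P[...,0]>.3)&(P[...,0]<.85)&(P[...,1]>-.42)&(P[...,1]<.12)&(c['range_z']>0)
    red=box&(R>G+25)&(R>B+35)&(P[...,2]<.04)&(P[...,2]>.0)
    k,l,st,ce=cv2.connectedComponentsWithStats(red.astype(np.uint8))
    for i in range(1,k):
        if st[i,4]>60:
            q=P[l==i];m=q.mean(0);u,s,v=np.linalg.svd(q[:,:2]-m[:2],full_matrices=False);t=(q[:,:2]-m[:2])@v[0]
            w=(q[:,:2]-m[:2])@v[1]
            print(n,st[i],m.round(4),v[0].round(3),np.ptp(np.percentile(t,[1,99])).round(3),np.ptp(np.percentile(w,[2,98])).round(3),'zmax',np.percentile(q[:,2],98).round(4),'mid',(m[:2]+v[0]*(t.min()+t.max())/2).round(4),C[l==i].mean(0).round())
    blk=box&(C.max(-1)<45)&(P[...,2]>.07)&(P[...,2]<.19)
    k,l,st,ce=cv2.connectedComponentsWithStats(blk.astype(np.uint8))
    for i in range(1,k):
        if st[i,4]>25:
            q=P[l==i];print('blk',n,st[i],np.percentile(q,[2,50,98],axis=0).round(3).tolist())
E
```

```text
scene [422 235  26  16 112] [ 0.8431 -0.3733  0.0118] [ 0.001 -1.   ] 0.06 0.013 zmax 0.0141 mid [ 0.8431 -0.373 ] [97. 60. 44.]
blk scene [326 138  12   6  46] [[0.84, -0.046, 0.153], [0.843, -0.031, 0.159], [0.849, -0.011, 0.165]]
blk scene [269 146  69  63 756] [[0.56, -0.12, 0.082], [0.696, -0.098, 0.108], [0.849, -0.014, 0.161]]
blk scene [235 190  15  13  99] [[0.548, -0.017, 0.071], [0.552, -0.003, 0.083], [0.561, 0.026, 0.087]]
blk scene [314 193   8  16  96] [[0.635, -0.179, 0.097], [0.641, -0.175, 0.12], [0.65, -0.167, 0.135]]
blk scene [304 199   5  12  51] [[0.599, -0.175, 0.075], [0.604, -0.173, 0.123], [0.657, -0.13, 0.135]]
wrist [300 104  32  32 487] [0.6289 0.0779 0.0008] [-0.702 -0.712] 0.049 0.029 zmax 0.002 mid [0.6268 0.0758] [143.  97.  86.]
wrist [276 121  10  11  69] [0.5826 0.0688 0.0008] [-0.43  -0.903] 0.014 0.012 zmax 0.002 mid [0.5826 0.0687] [208. 164.  96.]
wrist [185 124  20  20 146] [0.4613 0.0586 0.0008] [-0.77  -0.637] 0.033 0.014 zmax 0.0019 mid [0.4627 0.0598] [189. 141. 128.]
wrist [200 139  16  15 104] [0.48   0.0408 0.0008] [-0.932 -0.362] 0.019 0.016 zmax 0.0029 mid [0.4796 0.0406] [184. 140. 127.]
wrist [191 154  18  13 121] [0.4663 0.0206 0.0008] [ 0.943 -0.333] 0.023 0.017 zmax 0.0019 mid [0.4674 0.0202] [165. 120. 111.]
blk wrist [500 190  12  35 305] [[0.843, -0.042, 0.07], [0.844, -0.024, 0.078], [0.85, -0.006, 0.086]]
blk wrist [ 447  215   43   40 1255] [[0.769, -0.069, 0.094], [0.784, -0.046, 0.106], [0.802, -0.028, 0.108]]
blk wrist [302 267  17  19 183] [[0.604, -0.099, 0.105], [0.609, -0.091, 0.117], [0.617, -0.087, 0.135]]
blk wrist [329 317  21  32 374] [[0.639, -0.171, 0.097], [0.645, -0.163, 0.119], [0.653, -0.161, 0.133]]
blk wrist [302 325  12  23 165] [[0.604, -0.171, 0.107], [0.608, -0.166, 0.122], [0.613, -0.164, 0.134]]
```

View pics/o0.png

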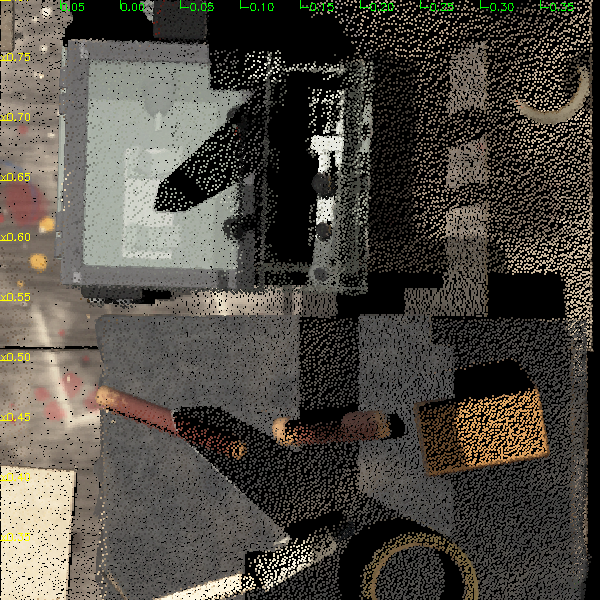

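The map shows the guard, with handle legs at (240,115) and (240,228), knob (320,184), keeper post (323,231) and pivot (320,275). It also shows the short dowel from (275,432) to (400,425), the long dowel to its left, and the block on the right. Next I'll measure the handle, the guard frame and the dowel.

```bash
python3 - <<'E'
from h import *
for n in('scene','side','wrist'):
    c=load(n);P=cloud(c);C=c['pixels'].astype(int);mx=C.max(-1);ok=c['range_z']>0
    X,Y,Z=P[...,0],P[...,1],P[...,2]
    h=ok&(Z>.142)&(Z<.17)&(Y<-.06)&(Y>-.14)&(X>.56)&(X<.76)&(mx<70)
    print(n,'handle',h.sum(), np.percentile(P[h],[1,50,99],axis=0).round(4).tolist() if h.sum()>10 else '')
    if h.sum()>30:
        q=P[h];print(' dy/dx',np.polyfit(q[:,0],q[:,1],1).round(4))
    # guard plate top height and extents
    g=ok&(Z>.085)&(Z<.12)&(X>.53)&(X<.8)&(Y>-.14)&(Y<.08)
    hist,e=np.histogram(Z[g],np.arange(.085,.1201,.0025));print(hist)
    zz=e[hist.argmax()]+.00125
    t=g&(abs(Z-zz)<.004);q=P[t][:,:2].astype(np.float32);print(zz,np.median(Z[t]),cv2.minAreaRect(q),np.percentile(q,[.5,99.5],axis=0))
    for lo,hi in((.6,.63),(.72,.75)): 
        r=q[(q[:,0]>lo)&(q[:,0]<hi)]
        if len(r)>20: print('  yrange at x',lo,np.percentile(r[:,1],[1,99]).round(4))
    for lo,hi in((-.08,-.05),(.0,.03)):
        r=q[(q[:,1]>lo)&(q[:,1]<hi)]
        if len(r)>20: print('  xrange at y',lo,np.percentile(r[:,0],[1,99]).round(4))
    d=ok&(X>.41)&(X<.48)&(Y>-.24)&(Y<-.11)&(C[...,0]>C[...,2]+15)&(C[...,0]>C[...,1]+10)
    if d.sum()>30:
        q=P[d];print('dowel',d.sum(),np.percentile(q,[1,50,99],axis=0).round(4).tolist(),'rect',cv2.minAreaRect(q[:,:2].astype(np.float32)))
    s=ok&(X>.47)&(X<.5)&(Y>-.25)&(Y<-.05);print('slab z',np.median(Z[s]) if s.sum() else '')
c=load('scene');cv2.imwrite('pics/crop0.png',cv2.resize(c['pixels'][150:330,190:390,::-1],None,fx=4,fy=3.3,interpolation=2))
E
```

```text
scene handle 155 [[0.6032, -0.104, 0.143], [0.6464, -0.1003, 0.1566], [0.7, -0.0953, 0.1622]]
 dy/dx [-0.0402 -0.0741]
[ 108   74   78   81   81   63  102 1071 1216  300   35    9    8    9]
0.10625000000000002 0.1053904912858579 ((0.6787554621696472, -0.04275099188089371), (0.18878312408924103, 0.24281588196754456), 88.29473876953125) [[ 0.55716003 -0.13143609]
 [ 0.79578782  0.04851033]]
  yrange at x 0.6 [-0.1201  0.0477]
  yrange at x 0.72 [-0.1365  0.0454]
  xrange at y -0.08 [0.5577 0.7963]
  xrange at y 0.0 [0.5606 0.762 ]
dowel 379 [[0.4299, -0.2231, 0.05], [0.4378, -0.1818, 0.0655], [0.4571, -0.1292, 0.07]] rect ((0.4432373344898224, -0.17052677273750305), (0.10656113177537918, 0.029533935710787773), 88.77261352539062)
slab z 0.05030847926337256
side handle 262 [[0.604, -0.0979, 0.1428], [0.6489, -0.0929, 0.154], [0.7033, -0.0882, 0.1603]]
 dy/dx [-0.0179 -0.0812]
[  58   59   55   60   35   66 1024 2478  547   73   14   12   15   14]
0.10375000000000002 0.10316993030068367 ((0.6798182725906372, -0.04076270014047623), (0.18699324131011963, 0.24165941774845123), 88.4819183349
[... 416 characters left out ...]
.04830836284107054
wrist handle 0 
[   27    11    13    21    38   114  6923 13169  2766    59    16    14
    19    14]
0.10375000000000002 0.10305095406577686 ((0.6801415681838989, -0.02904503047466278), (0.1656436324119568, 0.23964564502239227), 89.66864776611328) [[ 0.56223329 -0.10924318]
 [ 0.79648262  0.0504875 ]]
  yrange at x 0.6 [-0.1083  0.0522]
  yrange at x 0.72 [-0.1018  0.0484]
  xrange at y -0.08 [0.5621 0.7976]
  xrange at y 0.0 [0.5652 0.7645]
dowel 444 [[0.4289, -0.2187, 0.0481], [0.4475, -0.1921, 0.0646], [0.4571, -0.1275, 0.0677]] rect ((0.44276610016822815, -0.1739106923341751), (0.024887746199965477, 0.09361652284860611), 4.185885906219482)
slab z 0.048184602429899054
```

View pics/crop0.png

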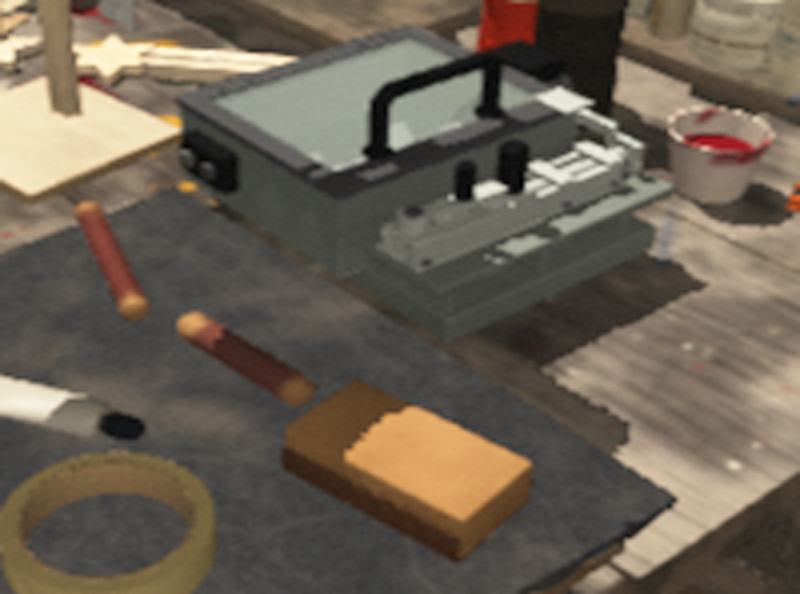

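The crop confirms the layout: short dowel at (245,355) beside the block, keeper post at (465,180), knob at (513,165). Working numbers: post about (.607,-.170,.121), knob (.646,-.170,.119), handle (.652,-.097,.155), hinge y about .048, z about .101, machine yaw about -.03. First the keeper.

carry_out(motion="0.0125 -0.0365 0 0 0 0 255;0.0125 -0.0365 0 0 0 0 255;0.0125 -0.0365 0 0 0 0 255;0.0125 -0.0355 0 0 0 0 255;0 0 0 0 0 0 255;0 0 0 0 0 0 255;0 0 -0.03 0 0 0 255;0 0 -0.03 0 0 0 255;0 0 -0.02 0 0 0 255;0 0 -0.013 0 0 0 255;0 0 0 0 0 0 255", grip_force=10)

```text
time_s: 1.07
ee_pos: [0.5985, -0.1433, 0.1095]
eef_rot: [-3.137, -0.002, 1.572]
force: [-0.9, -0.1, -0.8]
grip_width: 0.0241
grip_force: 0.0
```

carry_out(motion="0 0 0.002 0 0 0 255;0 0 0 0 0 0 255;0 0 0 0 0 0 255;0 0 0 0 0 0 255")

```text
time_s: 1.4
ee_pos: [0.6004, -0.1449, 0.1156]
eef_rot: [3.14, 0.0, 1.571]
force: [-0.2, 0.8, -0.3]
grip_width: 0.0008
grip_force: 0.0
```

carry_out(motion="0 -0.006 -0.003 0 0 0 255;-0.001 -0.006 0 0 0 0 255;-0.002 -0.007 0 0 0 0 255;-0.002 -0.008 0 0 0 0 255;-0.003 -0.008 0 0 0 0 255;-0.002 -0.008 0 0 0 0 255;0 0 0 0 0 0 255;0 0 0 0 0 0 255")

```text
time_s: 2.07
ee_pos: [0.5878, -0.187, 0.1102]
eef_rot: [-3.136, -0.004, 1.57]
force: [-10.7, 13.1, -0.3]
grip_width: 0.0007
grip_force: 6.8
```

```bash
python3 - <<'E'
from h import *
c=shot('scene','s1.png');P=cloud(c);C=c['pixels'].astype(int);X,Y,Z=[P[...,i] for i in range(3)]
cv2.imwrite('pics/crop1.png',cv2.resize(c['pixels'][130:270,220:380,::-1],None,fx=4,fy=4,interpolation=2))
o=ctrl.get_obs();print(o['ee_pos'],o['force'])
b=(c['range_z']>0)&(C.max(-1)<50)&(Z>.103)&(Z<.138)&(X>.55)&(X<.68)&(Y<-.14)&(Y>-.25)
k,l,st,ce=cv2.connectedComponentsWithStats(b.astype(np.uint8))
for i in range(1,k):
    if st[i,4]>15:print(st[i],np.percentile(P[l==i],[2,50,98],axis=0).round(3).tolist())
E
```

```text
[ 0.58779687 -0.18695821  0.1102165 ] [-10.61480477  12.17341735   1.01779158]
[314 193   8  14  93] [[0.636, -0.178, 0.104], [0.64, -0.174, 0.121], [0.648, -0.166, 0.136]]
[307 208   5  13  53] [[0.579, -0.206, 0.107], [0.583, -0.203, 0.122], [0.588, -0.199, 0.135]]
```

View pics/crop1.png

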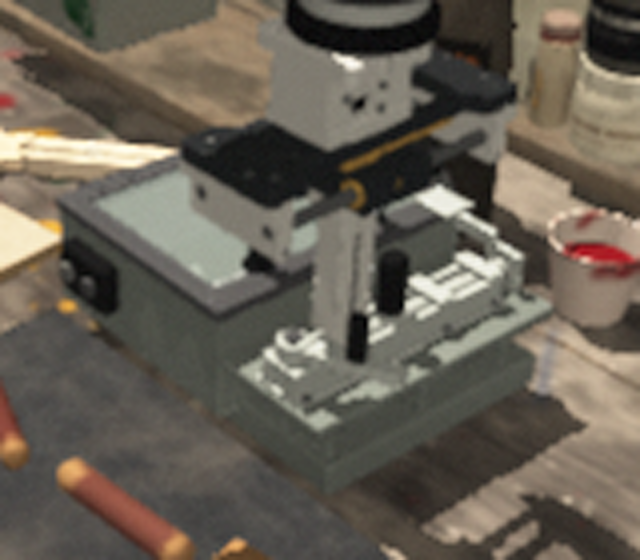

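The keeper is at about 0.95 rad, with its post at (357,335) in the crop, clear of the knob. Now I'll back off, turn the tool a quarter and go behind the knob.

carry_out(motion="0 0.008 0 0 0 0 255;0 0.008 0 0 0 0 255;0 0 0.03 0 0 -7.08 255;0 0 0.03 0 0 -7.08 255;0.015 0 0 0 0 -7.08 255;0.015 0 0 0 0 -7.08 255;0.015 0 0 0 0 -7.08 255;0.015 0 0 0 0 -7.08 255;0.016 0 0 0 0 -7.08 255;0 0 0 0 0 -7.08 255;0 0 0 0 0 -7.08 255;0 0 0 0 0 -7.08 255;0 0 0 0 0 -7.08 255;0 0 0 0 0 -7.08 255;0 0 0 0 0 -7.08 255;0 0 0 0 0 0 255;0 0 0 0 0 0 255;0 0 0 0 0 0 255")

```text
time_s: 3.62
ee_pos: [0.666, -0.1721, 0.1715]
eef_rot: [3.141, -0.0, -0.031]
force: [-0.4, -0.1, -0.5]
grip_width: 0.0004
grip_force: 0.0
```

carry_out(motion="0.001 0.001 -0.025 0 0 0 255;0 0 -0.02 0 0 0 255;0 0 -0.013 0 0 0 255;0 0 0 0 0 0 255;0 0 0 0 0 0 255;-0.006 0 0 0 0 0 255;-0.008 0 0 0 0 0 255;-0.008 0 0 0 0 0 255;-0.008 0 0 0 0 0 255;-0.008 0 0 0 0 0 255;-0.007 0 0 0 0 0 255;0 0 0 0 0 0 255;0 0 0 0 0 0 255")

```text
time_s: 4.7
ee_pos: [0.6221, -0.1709, 0.1148]
eef_rot: [3.141, -0.002, -0.035]
force: [1.4, 1.6, 0.9]
grip_width: 0.0001
grip_force: 0.9
```

```bash
python3 - <<'E'
from h import *
c=shot('scene');P=cloud(c);C=c['pixels'].astype(int);X,Y,Z=[P[...,i] for i in range(3)]
b=(c['range_z']>0)&(C.max(-1)<50)&(Z>.103)&(Z<.138)&(X>.55)&(X<.68)&(Y<-.14)&(Y>-.25)
k,l,st,ce=cv2.connectedComponentsWithStats(b.astype(np.uint8))
for i in range(1,k):
    if st[i,4]>15:print(st[i],np.percentile(P[l==i],[2,50,98],axis=0).round(3).tolist())
E
```

```text
[300 199  12  22 157] [[0.579, -0.206, 0.105], [0.594, -0.175, 0.123], [0.605, -0.165, 0.135]]
```

carry_out(motion="0.005 0 0 0 0 0 255;0 0 0.035 0 0 0 255;0.01 0 0.035 0 0 0 130;0.013 0 0.03 0 0 0 130;0 0.025 0 0 0 0 130;0 0.025 0 0 0 0 130;0 0.0245 0 0 0 0 130;0 0 0 0 0 0 130;0 0 0 0 0 0 130;0 0 -0.03 0 0 0 130;0 0 -0.03 0 0 0 130;0 0 -0.019 0 0 0 130;0 0 0 0 0 0 130;0 0 0 0 0 0 130;0 0 0 0 0 0 255;0 0 0 0 0 0 255;0 0 0 0 0 0 255;0 0 0 0 0 0 255;0 0 0 0 0 0 255", grip_force=12)

```text
time_s: 6.33
ee_pos: [0.6502, -0.0965, 0.1351]
eef_rot: [3.141, -0.001, -0.036]
force: [-0.6, 0.1, 0.4]
grip_width: 0.0162
grip_force: 0.0
```

```bash
python3 -c "
import numpy as np
t=np.linspace(0,1.65,18);y=-.145*np.cos(t)+.054*np.sin(t);z=.054*np.cos(t)+.145*np.sin(t)
for a,b,c in zip(t[1:],np.diff(y),np.diff(z)):print(round(a,2),round(b,4),round(c,4))"
```

```text
0.1 0.0059 0.0138
0.19 0.0072 0.0132
0.29 0.0085 0.0124
0.39 0.0096 0.0115
0.49 0.0107 0.0105
0.58 0.0117 0.0094
0.68 0.0125 0.0083
0.78 0.0133 0.007
0.87 0.0139 0.0057
0.97 0.0144 0.0043
1.07 0.0147 0.0029
1.16 0.0149 0.0015
1.26 0.015 0.0
1.36 0.0149 -0.0014
1.46 0.0147 -0.0029
1.55 0.0144 -0.0043
1.65 0.0139 -0.0057
```

carry_out(motion="0 0 0 0 0 0 255;0 0 0 0 0 0 255")

```text
time_s: 6.5
ee_pos: [0.6501, -0.0975, 0.135]
eef_rot: [3.14, -0.001, -0.036]
force: [0.0, -5.7, 1.4]
grip_width: 0.0117
grip_force: 12.0
```

carry_out(motion="0 0.006 0.014 0 0 0 255;0 0.007 0.013 0 0 0 255;0.0005 0.0085 0.0125 0 0 0 255;0 0.0095 0.0115 0 0 0 255;0.0005 0.0105 0.0105 0 0 0 255;0 0.0115 0.0095 0 0 0 255;0.0005 0.0125 0.008 0 0 0 255;0 0.0135 0.007 0 0 0 255;0 0 0 0 0 0 255;0 0 0 0 0 0 255", grip_force=20)

```text
time_s: 7.33
ee_pos: [0.6527, -0.0182, 0.2242]
eef_rot: [3.139, -0.007, -0.036]
force: [0.1, -7.1, 17.1]
grip_width: 0.0108
grip_force: 20.0
```

carry_out(motion="0.0005 0.014 0.007 0 0 0 255;0 0.0145 0.0045 0 0 0 255;0.0005 0.0145 0.003 0 0 0 255;0 0.015 0.0015 0 0 0 255;0.0005 0.015 0 0 0 0 255;0.0005 0.015 -0.0015 0 0 0 255;0 0.0145 -0.003 0 0 0 255;0.0005 0.0145 -0.004 0 0 0 255;0 0.014 -0.0055 0 0 0 255;0 0 0 0 0 0 255;0 0 0 0 0 0 255")

```text
time_s: 8.25
ee_pos: [0.6547, 0.1148, 0.223]
eef_rot: [-3.141, -0.003, -0.034]
force: [4.9, 3.0, 2.2]
grip_width: 0.0111
grip_force: 20.0
```

carry_out(motion="0 0 0 0 0 0 130;0 0 0 0 0 0 130;0 0 0 0 0 0 130;0 0 0 0 0 0 130;0 0 0.03 0 0 0 130;0 0 0.035 0 0 0 130;0 0 0.035 0 0 0 130;0 -0.035 0 0 0 0 100;-0.01 -0.04 0 0 0 0 100;-0.01 -0.04 0 0 0 0 50;-0.01 -0.04 0 0 0 0 0;-0.01 -0.02 0 0 0 0 0;0 0 0 0 0 0 0;0 0 0 0 0 0 0")

```text
time_s: 9.42
ee_pos: [0.6137, -0.0626, 0.3228]
eef_rot: [-3.142, -0.0, -0.038]
force: [0.8, -0.1, -0.0]
grip_width: 0.087
grip_force: 0.0
```

```bash
python3 - <<'E'
from h import *
w=shot('wrist','w1.png');shot('scene');shot('side')
print(w['position'],w['attitude'],ctrl.get_obs()['ee_pos'])
ortho(['scene','wrist','side'],'o1.png',x0=.4,x1=.8,y0=-.27,y1=.13,s=1500,zmin=.0,zmax=.2)
E
```

```text
[ 0.68788491 -0.06480175  0.50255271] [-2.58916424e-01  3.49071747e-04 -1.60762843e+00] [ 0.61426327 -0.0605543   0.32233466]
```

View pics/w1.png

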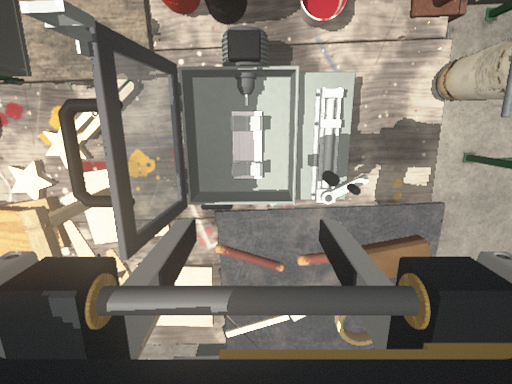

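View pics/o1.png

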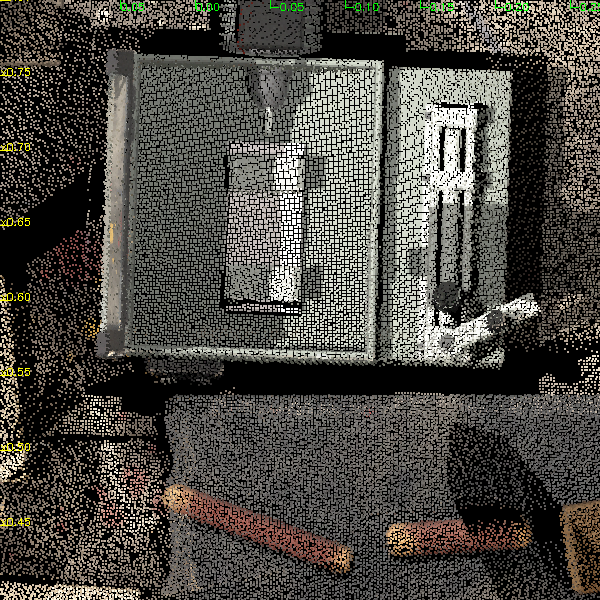

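The guard stands open and both rests are visible: wrist px (237–262, 110–178), map (230–303, 145–310). The drill tip is at map (268,115), and the short dowel runs from map (390,540) to (530,530). Next the profiles.

```bash
python3 - <<'E'
from h import *
w=load('wrist');P=cloud(w)[w['range_z']>0]
b=P[(P[:,0]>.585)&(P[:,0]<.715)&(P[:,1]>-.085)&(P[:,1]<-.01)]
for lo,hi in((.595,.61),(.612,.632),(.64,.675),(.685,.70)):
    q=b[(b[:,0]>lo)&(b[:,0]<hi)]
    print(lo,len(q),[(round(y,3),round(float(np.median(q[(abs(q[:,1]-y)<.002)][:,2])),4)) for y in np.arange(-.078,-.016,.004) if (abs(q[:,1]-y)<.002).any()])
for y in(-.062,-.032):
    q=b[abs(b[:,1]-y)<.004];print(y,[(round(x,3),round(float(np.median(q[abs(q[:,0]-x)<.002][:,2])),4)) for x in np.arange(.588,.714,.004) if (abs(q[:,0]-x)<.002).any()])
d=P[(P[:,0]>.71)&(P[:,0]<.76)&(P[:,1]>-.065)&(P[:,1]<-.03)&(P[:,2]>.05)]
d=d[d[:,0].argsort()];print('drill',d[:12].round(4).tolist())
for n in('wrist','scene'):
    c=load(n);P=cloud(c);C=c['pixels'].astype(int);X,Y,Z=[P[...,i] for i in range(3)]
    m=(c['range_z']>0)&(X>.41)&(X<.48)&(Y>-.235)&(Y<-.11)&(Z>.0545)&(Z<.075)
    q=P[m];print(n,'dowel',m.sum(),cv2.minAreaRect(q[:,:2].astype(np.float32)),np.percentile(q[:,2],98),np.polyfit(q[:,1],q[:,0],1))
    m=(c['range_z']>0)&(X>.40)&(X<.52)&(Y>-.34)&(Y<-.2)&(Z>.073)&(Z<.09)
    q=P[m];print('block',m.sum(),cv2.minAreaRect(q[:,:2].astype(np.float32)))
E
```

```text
0.595 735 [(np.float64(-0.078), 0.0326), (np.float64(-0.074), 0.0325), (np.float64(-0.07), 0.0336), (np.float64(-0.066), 0.0648), (np.float64(-0.062), 0.0627), (np.float64(-0.058), 0.0592), (np.float64(-0.054), 0.0539), (np.float64(-0.05), 0.0507), (np.float64(-0.046), 0.0465), (np.float64(-0.042), 0.0474), (np.float64(-0.038), 0.052), (np.float64(-0.034), 0.0562), (np.float64(-0.03), 0.0595), (np.float64(-0.026), 0.0638), (np.float64(-0.022), 0.063), (np.float64(-0.018), 0.4107)]
0.612 5115 [(np.float64(-0.078), 0.4476), (np.float64(-0.074), 0.447), (np.float64(-0.07), 0.447), (np.float64(-0.066), 0.4464), (np.float64(-0.062), 0.0637), (np.float64(-0.058), 0.0578), (np.float64(-0.054), 0.0529), (np.float64(-0.05), 0.0467), (np.float64(-0.046), 0.0427), (np.float64(-0.042), 0.0468), (np.float64(-0.038), 0.0461), (np.float64(-0.034), 0.055), (np.float64(-0.03), 0.047), (np.float64(-0.026), 0.0624), (np.float64(-0.022), 0.0564), (np.float64(-0.018), 0.4222)]
0.64 8304 [(np.float64(-0.078), 0.4357), (np.float64(-0.074), 0.4356), (np.float64(-0.07), 0.4356), (np.float64(-0.066), 0.4358),
[... 2904 characters left out ...]
0.0614], [0.7155, -0.0469, 0.0627], [0.7156, -0.0484, 0.0614], [0.7169, -0.0485, 0.0635], [0.7169, -0.0501, 0.0626]]
wrist dowel 336 ((0.4433848559856415, -0.15568453073501587), (0.019684230908751488, 0.056064411997795105), 5.6920976638793945) 0.06783356969605868 [-0.05193663  0.43767842]
block 984 ((0.44303596019744873, -0.29811766743659973), (0.05659197270870209, 0.0947122573852539), 10.667359352111816)
scene dowel 362 ((0.44077521562576294, -0.17475591599941254), (0.018997659906744957, 0.09864713996648788), 4.741429805755615) 0.06978564551700352 [-0.08035873  0.42417412]
block 1201 ((0.4394415616989136, -0.29614415764808655), (0.057087283581495285, 0.09637843072414398), 9.150280952453613)
```

Rests are at (.6475,-.0463,.059) with axis yaw -.033. This agrees with the 0.041 floor (19 mm below) and the drill-axis height. The dowel is at (.4425,-.1745,.058), yaw offset about 4.6°. I'll fetch it.

carry_out(motion="-0.02 -0.015 0 0 0 6.9 0;-0.025 -0.015 0 0 0 6.9 60;-0.025 -0.015 -0.01 0 0 6.9 100;-0.025 -0.015 -0.02 0 0 6.9 100;-0.025 -0.015 -0.025 0 0 6.9 100;-0.025 -0.015 -0.03 0 0 6.9 100;-0.0265 -0.015 -0.03 0 0 6.9 100;0 -0.009 -0.03 0 0 6.9 100;0 0 -0.03 0 0 6.9 100;0 0 -0.027 0 0 6.9 100;0 0 0 0 0 6.9 100;0 0 0 0 0 6.9 100;0 0 0 0 0 6.9 100;0 0 0 0 0 6.9 100;0 0 0 0 0 0 100;0 0 0 0 0 0 100;0 0 0 0 0 0 100")

```text
time_s: 10.98
ee_pos: [0.4435, -0.1747, 0.1213]
eef_rot: [-3.142, -0.0, 1.647]
force: [-0.2, -0.1, 0.4]
grip_width: 0.0571
grip_force: 0.0
```

```bash
python3 - <<'E'
from h import *
w=shot('wrist','w2.png');print(ctrl.get_obs()['ee_pos'],ctrl.get_obs()['eef_rot'],ctrl.get_obs()['grip_width'])
for n in('wrist',):
    c=w;P=cloud(c);C=c['pixels'].astype(int);X,Y,Z=[P[...,i] for i in range(3)]
    m=(c['range_z']>0)&(X>.41)&(X<.48)&(Y>-.24)&(Y<-.115)&(Z>.054)&(Z<.075)
    q=P[m];print('dowel',m.sum(),cv2.minAreaRect(q[:,:2].astype(np.float32)),np.percentile(q[:,2],[50,98]),np.polyfit(q[:,1],q[:,0],1),np.percentile(q,[1,99],axis=0))
E
```

```text
[ 0.44345662 -0.17474785  0.12131535] [ 3.14157623e+00 -5.76855835e-05  1.64758794e+00] 0.05692689815365355
dowel 2063 ((0.44490522146224976, -0.1753540337085724), (0.019878610968589783, 0.09594182670116425), 5.145199775695801) [0.06507738 0.06736979] [-0.07427428  0.43190776] [[ 0.43330277 -0.22027386  0.05687575]
 [ 0.45600012 -0.1284084   0.06759337]]
```

View pics/w2.png

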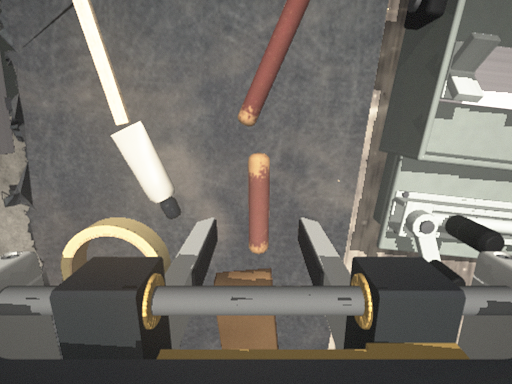

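The dowel lies centred between the open fingers, at (259,205) in the picture. Now down, grip and lift.

carry_out(motion="0.0015 -0.0005 -0.025 0 0 0 100;0 0 -0.025 0 0 0 100;0 0 -0.013 0 0 0 100;0 0 -0.006 0 0 0 100;0 0 0 0 0 0 100;0 0 0 0 0 0 100;0 0 0 0 0 0 255;0 0 0 0 0 0 255;0 0 0 0 0 0 255;0 0 0 0 0 0 255;0 0 0 0 0 0 255;0 0 0 0 0 0 255;0 0 0 0 0 0 255", grip_force=25)

```text
time_s: 12.12
ee_pos: [0.4448, -0.1756, 0.0525]
eef_rot: [3.141, 0.0, 1.65]
force: [-1.2, 0.1, 1.6]
grip_width: 0.0192
grip_force: 25.0
```

carry_out(motion="0 0 0.02 0 0 0 255;0 0 0.035 0 0 0 255;0 0 0.035 0 0 0 255;0 0 0.035 0 0 -6.9 255;0 0 0.035 0 0 -6.9 255;0.01 0.005 0.03 0 0 -6.9 255;0.02 0.01 0 0 0 -6.9 255;0.02 0.015 0 0 0 -6.9 255;0.025 0.015 0 0 0 -6.9 255;0.025 0.015 0 0 0 -6.9 255;0.025 0.015 0 0 0 -6.9 255;0.025 0.015 0 0 0 -6.9 255;0.025 0.015 0 0 0 -6.9 255;0.0175 0.015 0 0 0 -6.9 255;0.01 0.01 0 0 0 -6.9 255;0 0 0 0 0 -6.9 255;0 0 0 0 0 -6.7 255;0 0 0 0 0 0 255;0 0 0 0 0 0 255")

```text
time_s: 13.7
ee_pos: [0.6472, -0.0456, 0.2421]
eef_rot: [-3.142, 0.0, -0.028]
force: [-0.5, -0.8, 0.6]
grip_width: 0.0192
grip_force: 25.0
```

carry_out(motion="0 0 0 3 0 0 255;0 0 0 4 0 0 255;0 0 -0.02 3 0 0 255;0 0 -0.03 0 0 0 255;0 0 -0.03 0 0 0 255;0 0 -0.03 0 0 0 255;0 0 -0.02 0 0 0 255;0 0 0 0 0 0 255;0 0 0 0 0 0 255;0 0 0 0 0 0 255")

```text
time_s: 14.53
ee_pos: [0.648, -0.0458, 0.1143]
eef_rot: [-2.967, 0.003, -0.03]
force: [-0.5, 0.7, 0.2]
grip_width: 0.0196
grip_force: 25.0
```

```bash
python3 - <<'E'
from h import *
s=shot('scene','s3.png');d=shot('side','d3.png');o=ctrl.get_obs();print(o['ee_pos'],o['eef_rot'],o['grip_width'],o['force'])
for n,c in(('scene',s),('side',d)):
    P=cloud(c);C=c['pixels'].astype(int);X,Y,Z=[P[...,i] for i in range(3)]
    m=(c['range_z']>0)&(X>.58)&(X<.72)&(Y>-.075)&(Y<-.01)&(Z>.09)&(Z<.2)&(C[...,0]>C[...,2]+15)&(C[...,0]>C[...,1]+10)
    if m.sum()>5:
        q=P[m];print(n,m.sum(),np.percentile(q,[2,50,98],axis=0).round(4).tolist(),np.polyfit(q[:,0],q[:,1],1),np.polyfit(q[:,0],q[:,2],1))
E
```

```text
[ 0.64806243 -0.04576041  0.11442642] [-2.96762837e+00  2.35918822e-03 -3.06857269e-02] 0.01952399435618659 [ 0.16326649  0.47807111 -0.82028565]
scene 181 [[0.5975, -0.0607, 0.1146], [0.6245, -0.0514, 0.1259], [0.6882, -0.0393, 0.1327]] [-0.07123288 -0.00527261] [-0.00190214  0.12606926]
side 71 [[0.5981, -0.0489, 0.1118], [0.6024, -0.0394, 0.1223], [0.6107, -0.0349, 0.1285]] [ 0.0543806  -0.07311114] [ 0.52040689 -0.19188805]
```

carry_out(motion="0 0 -0.02 0 0 0 255;0 0 -0.02 0 0 0 255;0 0 -0.01 0 0 0 255;0 0 -0.005 0 0 0 255;0 0 -0.002 0 0 0 255;0 0 0 0 0 0 255;0 0 0 0 0 0 255;0 0 0 0 0 0 255")

```text
time_s: 15.3
ee_pos: [0.6478, -0.0456, 0.0563]
eef_rot: [-2.967, 0.004, -0.032]
force: [-1.4, 0.1, -0.3]
grip_width: 0.0194
grip_force: 25.0
```

carry_out(motion="0 0 -0.001 0 0 0 255;0 0 -0.001 0 0 0 255;0 0 0 0 0 0 255;0 0 0 0 0 0 255;0 0 0 0 0 0 255")

```text
time_s: 15.72
ee_pos: [0.6479, -0.0458, 0.0554]
eef_rot: [-2.967, 0.003, -0.031]
force: [-4.2, -0.0, 12.3]
grip_width: 0.0195
grip_force: 25.0
```

carry_out(motion="0 0 0.0005 0 0 0 190;0 0 0 0 0 0 170;0 0 0 0 0 0 160;0 0 0 0 0 0 150;0 0 0 0 0 0 140;0 0 0 0 0 0 140;0 0 0 0 0 0 140")

```text
time_s: 16.3
ee_pos: [0.6472, -0.0455, 0.0537]
eef_rot: [-2.967, 0.006, -0.032]
force: [-1.0, -1.0, -0.4]
grip_width: 0.0424
grip_force: 0.0
```

carry_out(motion="0 -0.002 0.01 0 0 0 140;0 -0.003 0.02 0 0 0 140;0 -0.005 0.03 0 0 0 140;0 -0.005 0.03 0 0 0 140;0 -0.005 0.04 0 0 0 140;0 0 0.04 0 0 0 140;0 0 0.04 -5 0 0 140;0 0 0.03 -5 0 0 140;-0.03 -0.03 0 0 0 0 140;-0.03 -0.03 0 0 0 0 140;0 0 0 0 0 0 140")

```text
time_s: 17.22
ee_pos: [0.5851, -0.1277, 0.2955]
eef_rot: [3.14, -0.001, -0.035]
force: [0.3, -0.2, 0.7]
grip_width: 0.0425
grip_force: 0.0
```

```bash
python3 - <<'E'
from h import *
o=ctrl.get_obs();print(o['ee_pos'],o['eef_rot'],o['grip_width'])
for n in('scene','side','wrist'):
    c=shot(n,n+'4.png');P=cloud(c);C=c['pixels'].astype(int);X,Y,Z=[P[...,i] for i in range(3)]
    m=(c['range_z']>0)&(X>.58)&(X<.72)&(Y>-.075)&(Y<-.01)&(Z>.045)&(Z<.2)&(C[...,0]>C[...,2]+15)&(C[...,0]>C[...,1]+10)
    if m.sum()>5:
        q=P[m];print(n,m.sum(),np.percentile(q,[1,50,99],axis=0).round(4).tolist(),cv2.minAreaRect(q[:,:2].astype(np.float32)))
    h=(c['range_z']>0)&(C.max(-1)<60)&(X>.6)&(X<.70)&(Y>.07)&(Y<.16)&(Z>.2)&(Z<.27)
    if h.sum()>5: q=P[h];print('handle',n,h.sum(),np.percentile(q,[1,50,99],axis=0).round(4).tolist())
E
```

```text
[ 0.58507126 -0.12774666  0.29552569] [ 3.14016155e+00 -8.61585963e-04 -3.46457966e-02] 0.04249589237642635
scene 226 [[0.5969, -0.0637, 0.0552], [0.6412, -0.0513, 0.0673], [0.688, -0.0405, 0.0728]] ((0.6438581943511963, -0.053543731570243835), (0.02554086409509182, 0.0958932414650917), 88.72348022460938)
side 36 [[0.5976, -0.0476, 0.06], [0.6013, -0.0418, 0.0655], [0.6079, -0.0355, 0.0698]] ((0.6011776924133301, -0.04195476695895195), (0.009714486077427864, 0.01272311806678772), 25.254558563232422)
handle side 530 [[0.6087, 0.0704, 0.2343], [0.6356, 0.1179, 0.2419], [0.6994, 0.1224, 0.2496]]
wrist 852 [[0.6004, -0.0564, 0.0592], [0.6492, -0.0476, 0.0682], [0.6934, -0.0364, 0.0712]] ((0.6470986008644104, -0.04554874077439308), (0.021014269441366196, 0.09644539654254913), 88.2594985961914)
handle wrist 15 [[0.6124, 0.0925, 0.2418], [0.6209, 0.0952, 0.2443], [0.6217, 0.0993, 0.2466]]
```

View pics/wrist4.png

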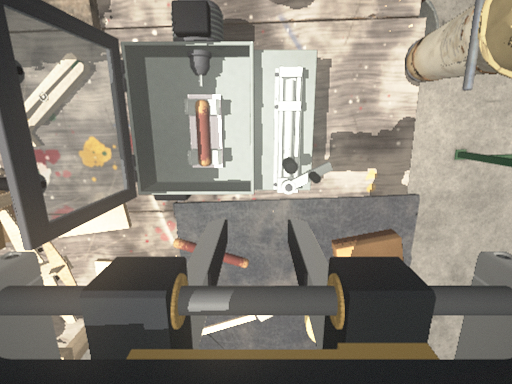

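The dowel lies in both rests, at (205,132) in the picture, with its centre at (.647,-.046). Back to the handle.

carry_out(motion="0 0 0.03 0 0 0 140;0.01 0 0.02 0 0 0 140;0.02 0.03 0 0 0 0 140;0.02 0.035 0 0 0 0 140;0.02 0.035 0 0 0 0 140;0 0.04 0 0 0 0 140;0 0.04 0 0 0 0 140;0 0.04 0 0 0 0 140;0 0.0235 0 0 0 0 140;0 0 0 0 0 0 140;0 0 0 0 0 0 140;0 0 -0.03 0 0 0 140;0 0 -0.035 0 0 0 140;0 0 -0.03 0 0 0 140;0 0 -0.026 0 0 0 140;0 0 0 0 0 0 140;0 0 0 0 0 0 140;0 0 0 0 0 0 140")

```text
time_s: 18.87
ee_pos: [0.6591, 0.1185, 0.2251]
eef_rot: [-3.141, -0.003, -0.033]
force: [-0.2, 0.4, 1.5]
grip_width: 0.0422
grip_force: 0.0
```

carry_out(motion="0 0 0 0 0 0 255;0 0 0 0 0 0 255;0 0 0 0 0 0 255;0 0 0 0 0 0 255;0 0 0 0 0 0 255;0 0 0 0 0 0 255", grip_force=20)

```text
time_s: 19.37
ee_pos: [0.6583, 0.1185, 0.2226]
eef_rot: [3.141, 0.0, -0.032]
force: [-0.1, -4.7, -2.4]
grip_width: 0.0113
grip_force: 20.0
```

carry_out(motion="0 -0.014 0.0065 0 0 0 255;-0.0005 -0.0145 0.005 0 0 0 255;0 -0.0145 0.003 0 0 0 255;-0.0005 -0.015 0.002 0 0 0 255;0 -0.015 0 0 0 0 255;-0.0005 -0.015 -0.001 0 0 0 255;-0.0005 -0.0145 -0.003 0 0 0 255;0 -0.0145 -0.0045 0 0 0 255;-0.0005 -0.014 -0.0055 0 0 0 255;0 0 0 0 0 0 255;0 0 0 0 0 0 255")

```text
time_s: 20.28
ee_pos: [0.6554, -0.0147, 0.2261]
eef_rot: [3.14, 0.0, -0.034]
force: [-5.4, -5.8, 3.1]
grip_width: 0.0115
grip_force: 20.0
```

carry_out(motion="0 -0.0135 -0.007 0 0 0 255;-0.0005 -0.013 -0.008 0 0 0 255;0 -0.012 -0.0095 0 0 0 255;-0.0005 -0.0105 -0.0105 0 0 0 255;0 -0.0095 -0.0115 0 0 0 255;-0.0005 -0.0085 -0.0125 0 0 0 255;0 -0.007 -0.013 0 0 0 255;0 -0.005 -0.0105 0 0 0 255;0 -0.003 -0.006 0 0 0 255;0 0 -0.003 0 0 0 255;0 0 0 0 0 0 255;0 0 0 0 0 0 255")

```text
time_s: 21.28
ee_pos: [0.6533, -0.0975, 0.1342]
eef_rot: [3.138, 0.001, -0.034]
force: [-7.0, -13.8, 0.8]
grip_width: 0.0114
grip_force: 20.0
```

carry_out(motion="0 0.001 -0.002 0 0 0 255;0 0 -0.002 0 0 0 255;0 0 0 0 0 0 255;0 0 0 0 0 0 255")

```text
time_s: 21.62
ee_pos: [0.6545, -0.0976, 0.1334]
eef_rot: [3.136, -0.004, -0.035]
force: [-11.4, -17.0, 18.3]
grip_width: 0.0113
grip_force: 20.0
```

Now it bears against the stop. Release, rise and check.

carry_out(motion="0 0.001 0.002 0 0 0 140;0 0 0 0 0 0 140;0 0 0 0 0 0 140;0 0 0 0 0 0 140;0 0 0 0 0 0 140;0 0 0.02 0 0 0 140;0 0 0.035 0 0 0 140;0 0 0.04 0 0 0 140;0 0 0.04 0 0 0 140;-0.03 0 0.03 0 0 0 140;-0.04 0 0 0 0 0 140;-0.04 0 0 0 0 0 140;0 0 0 0 0 0 140;0 0 0 0 0 0 140")

```text
time_s: 22.78
ee_pos: [0.5437, -0.0919, 0.2972]
eef_rot: [3.141, -0.001, -0.032]
force: [1.5, -0.2, 0.5]
grip_width: 0.0424
grip_force: 0.0
```

```bash
python3 - <<'E'
from h import *
o=ctrl.get_obs();print(o['ee_pos'],o['time_s'],o['force'])
for n in('scene','side','wrist'):
    c=shot(n,n+'5.png');P=cloud(c);C=c['pixels'].astype(int);mx=C.max(-1);ok=c['range_z']>0;X,Y,Z=[P[...,i] for i in range(3)]
    h=ok&(Z>.142)&(Z<.18)&(Y<-.06)&(Y>-.14)&(X>.58)&(X<.72)&(mx<70)
    if h.sum()>10: print(n,'handle',h.sum(),np.percentile(P[h],[1,50,99],axis=0).round(4).tolist())
    g=ok&(Z>.09)&(Z<.125)&(X>.575)&(X<.74)
    for lo,hi in((-.118,-.107),(-.075,-.05),(0,.04)):
        r=g&(Y>lo)&(Y<hi);print('  z at y',lo,r.sum(),np.median(Z[r]) if r.sum() else '')
    r=ok&(X>.58)&(X<.72)&(Y>-.1)&(Y<0)&(C[...,0]>C[...,2]+15)&(C[...,0]>C[...,1]+10);print(' brown',r.sum(),np.argwhere(r).mean(0) if r.sum() else '')
E
```

```text
[ 0.54372343 -0.09185419  0.29716834] 22.7833 [ 1.45972666 -0.1540682   0.49508708]
scene handle 156 [[0.6025, -0.1048, 0.1426], [0.6484, -0.0999, 0.1567], [0.6996, -0.095, 0.1621]]
  z at y -0.118 185 0.10679786288238935
  z at y -0.075 274 0.10478832010620928
  z at y 0 483 0.1050349952747876
 brown 46 [192.45652174 285.76086957]
side handle 254 [[0.6037, -0.0977, 0.1424], [0.6489, -0.0928, 0.1539], [0.7033, -0.0889, 0.1602]]
  z at y -0.118 133 0.10519099287088224
  z at y -0.075 419 0.10293948744014153
  z at y 0 811 0.10311391429274047
 brown 3 [210.66666667 206.33333333]
wrist handle 781 [[0.6053, -0.1033, 0.1486], [0.6607, -0.0979, 0.1586], [0.7047, -0.0912, 0.1611]]
  z at y -0.118 1168 0.10501670462422513
  z at y -0.075 2613 0.10284243108833763
  z at y 0 4232 0.1031684944673803
 brown 83 [ 96.78313253 222.53012048]
```

View pics/scene5.png

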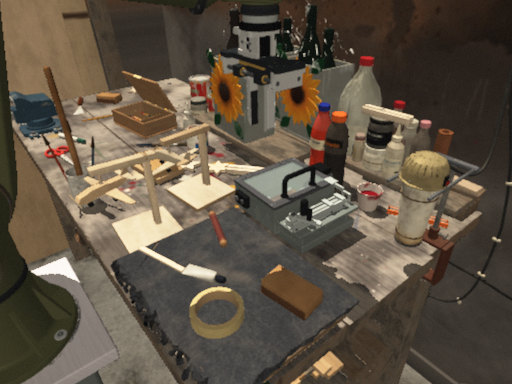

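The guard is shut at the same heights as at the start, with the handle at (300,180) in the picture. The dowel shows through it, and the arm is clear.

```bash
python3 -c "
from station import ctrl
print(ctrl.hand_in())"
```

```text
the job is handed in; nothing more can be done
None
```

I handed the job in at about 23 s of the 72 s allowed: the keeper is swung clear, the bolt is drawn, the short dowel lies in both V rests, and the guard is lowered fully closed without slamming. The hand-in returned no verdict, so I don't know how it was judged.

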